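Dock the fitting gauge and clamp it with the cam lever

TASK

Get the gauge ready for checking fittings: push the light-grey gauge block that lies in front of the dock along the bench until its long side lies against the dock's rail, push it along the rail until its end is right up against the end stop, then push the black-knobbed cam lever all the way over so that the cam clamps the block. Only push, with the fingertips or the outside of the fingers: neither the block nor the lever may be taken between the fingers, and the block stays flat on the bench. Leave the other things on the bench where they are, and let go at the end.

Things in the scene. Friction and masses are not known exactly. Their poses are not given: they have to be found in the camera images.
- gauge_block: Loose light-grey metal gauge block with two holes in its top, 40 mm (own x) x 80 mm (own y) x 30 mm high, 0.2 to 0.5 kg. Origin: centre of its underside; z up. It starts on the bench before the rail with 60 to 110 mm between its centre and its place against the rail; its own x and y lie within 0.35 rad of the dock's x and y.
- gauge_dock: Grey C-shaped gauge dock fixed to the bench. Origin: on the bench, in the inside corner of rail and end stop. Own x: square to the rail, away from the robot; own y: along the rail, away from the end stop; z up. Rail: flat face at x = 0, y = -22 to +220 mm, 17 mm thick behind it, 24 mm high. The block slides on the bench itself; nothing lies under it.
- end_stop (a point): Point on the bench on the end stop's face, 20 mm before the rail (dock x = -20, y = 0 mm). The end stop is a flat face at dock y = 0 on a leg from x = -76 to 0 mm, 22 mm thick (y = -22 to 0), 24 mm high. From the leg's near end a 10 mm high foot (x = -75 to -45, y = -22 to +47 mm, round at its end) reaches under the cam.
- block_home (a point): Point on the bench where the centre of the block's underside lies when it is home against rail and end stop: dock x = -20, y = +40 mm; the block's sides are then parallel to the dock's axes.
- cam_lever (a joint): Angle of the cam lever about its upright pivot (dock x = -60, y = +32 mm). 0 = open, 1.75 rad = fully over, at a fixed stop; grows clockwise seen from above; starts at 0 to 0.25. At value q the lever points from the pivot along 225 degrees minus q, counted anticlockwise from dock +x. Stiff hinge (0.12 N m), stays where left; the last 0.25 rad clamps and takes about 10 N at the knob.
- lever_knob (a point): Centre of the lever's black knob, 80 mm from the pivot and 47 mm above the bench. The knob is 21 mm in diameter and reaches from 32 to 62 mm above the bench; the 9 mm steel lever bar to it lies 32 to 45 mm above the bench, and below the knob it is free.
- cam_unit: The cam with its lever, one turning piece. The cam is a steel eccentric disc, 33 mm in diameter, 14 to 31 mm above the bench. Lever open, it leaves a lane 46 mm wide along the rail; closed, it presses the block to the rail. Origin: on the bench on the pivot's axis; own x along the lever towards the knob.
- nipple_1: Brass-coloured threaded nipple standing beyond the dock, 26 x 30 x 42 mm high, bystander. Origin: centre of its underside.
- nipple_2: The same kind of nipple, beside it; bystander. Origin: centre of its underside.
- parts_case: Closed orange plastic gauge case, 105 x 170 x 55 mm high, to the right of the dock; bystander. Origin: centre of its underside.
- grease_pot: White grease pot with blue lid, 61 mm in diameter, 61 mm high, at the left front; bystander. Origin: centre of its underside.
- tape_roll: White tape roll lying flat, 52 mm in diameter, 16 mm high, at the right beside the orange case; bystander. Origin: centre of its underside.
- marker_red: White marker pen with red cap, 135 mm long (own y), 16 mm thick, lying beyond the rail; bystander. Origin: under its middle.
- marker_black: White marker pen with black cap, 135 mm long (own y), 16 mm thick, lying at the right edge; bystander. Origin: under its middle.
Mind the look-alikes: they are no part of the job. Several things look just like the gauge_block: the one meant starts farthest to the robot's left.

How it is judged:
By the outcome, as a careful person would: the job done as asked, in the order asked, and still so for the second after the job is handed in, with the robot touching nothing.
It also fails if it takes over 59 s, if anything falls off the work surface, if the arm or the gripper's body presses on something with over 40 N, if the wrist force passes 120 N, or if a joint passes its speed limit or range.

ROBOT

A 6-joint arm with a two-finger parallel gripper is mounted at the origin on a cart in front of the work surface, level with it; the furniture and walls round the work are solid. World frame = base frame: x ahead of the robot, y to its left, z up, the work surface at z = 0. Lengths are in m, angles in rad, forces in N, time in s.
With the tool pointing down it reaches from about 0.325 to 0.85 m from the base axis. Payload 4.4 kg.
Tool frame: the origin (TCP) lies on the centre line of the jaws, within the pads' length; the fingertips stand 14 mm ahead of it and the grasp point (between the pads) lies 5 mm behind it; z points along the fingers, y is the line along which they close (so a half turn about z gives the same grasp; the last joint's range is limited). The gripper opens to 94 mm and grips with 3 to 60 N. Pads are 16 mm wide; open, the fingers measure 119 mm over their backs; the gripper's body (75 mm by 177 mm) begins 78 mm behind the grasp point.
Start: joints at [1.018, 0.207, 1.542, -0, 1.393, -0.15], TCP at [0.225, 0.529, 0.19] pointing down, gripper open.
Joint ranges: [-2.73, 2.73], [-0.86, 2.22], [0.23, 2.46], [-1.11, 4.25], [0.08, 2.63], [-2.82, 2.82]. Speed limits (rad/s): [2.79, 2.79, 3.14, 3.14, 3.14, 3.14].

INTERFACE

Orientations are given as a 3x3 rotation matrix whose columns are the frame's x, y, z axes.
In Python, from workcell import r gives the robot as it stands.
- The arm moves only by the shell command python3 -m handwheel 'ROWS' [FORCE]. ROWS is JSON, a list that holds one entry, the list of rows, each a list of 7 numbers: the turn, a rotation vector about the world's x, y, z in degrees, then the shift along the world's x, y, z in cm, then the opening, from 0 (shut) to 1 (fully open). In form: [[[wx, wy, wz, dx, dy, dz, gripper], ...]]. A call has 1 to 20 rows; each row shifts and turns the commanded pose from where the row before left it; what a row does not reach is not made up. A row lasts 1/12 s, in which the tool goes at most 41.7 mm and 7.16 degrees, less where a joint would pass 70% of its speed; a pose out of reach is approached as far as the arm can. A call with a gripper value outside its range is refused whole. The fingers move at their own pace and stop on an object; FORCE is the grip in N (left out, the last holds). Time passes only in rows, so rows that do not move let the fingers close. It gives the time, the measured TCP pose, the force, the opening and the grip force at its end, in the units of the state.
- r.read_state(): the state, without advancing time (a new reading comes with each control period).
- r.read_camera(name): name is "scene" or "top" or "wrist"; returns a dict with "img" (384x512x3 uint8, red, green, blue), "mtx" (3x3 intrinsics, pixels), "R" (3x3) and "t" (3): a world point X has camera coordinates R X + t. Camera axes: x right, y down, z forward; pixel columns grow to the right and rows downward; lengths in m; the calibration is good to about 2 mm. The wrist camera is an equidistant fisheye: a pixel r from the principal point sees the ray r / f radians off the axis. A picture is of the moment at which its call begins. There is no depth.
- r.close_job(): hands the job in; it is judged then, once.
The state is a dict: "time_s": time; "joint_pos": joint angles; "qd": joint speeds; "effort": joint torques, N m; "position": TCP position; "ee_rot": TCP orientation; "wrist_force": force on the tool from outside, world axes, zero at the start; "ft_torque": the same for the moment, N m; "finger_gap": finger opening in m; "grasp_force": force on a finger pad.
Only numpy, scipy, OpenCV 4.12 (cv2) and the standard library are available. Lean on these libraries where they do the work, as an engineer would, in place of code of your own. Each camera call takes 0.05 s, during which the arm holds its last target. There are 200 camera calls.

## Working session

There is one attempt and no reset: what is moved stays moved. The work goes in short steps, Python scripts to look and compute and a shell command to move; the robot and the scene stay as the last step left them, time stands still between calls to the robot, and variables do not carry over. Pictures are saved under pics/ and viewed, at most 13 in all, crops included, and the job is handed in when it is done.

```bash
mkdir -p pics; python3 - <<'E'
from workcell import r
import cv2,numpy as np
for n in("top","scene"):
    c=r.read_camera(n); cv2.imwrite(f"pics/{n}0.png",cv2.resize(c["img"][:,:,::-1],(800,600),interpolation=cv2.INTER_CUBIC)); np.savez(f"{n}0.npz",**c)
    print(n,c["mtx"].tolist(),c["R"].round(3).tolist(),c["t"].round(3).tolist())
s=r.read_state();print(s)
E
```

```text
top [[438.7650953713013, 0.0, 250.41569596432618], [0.0, 438.7650953713013, 199.34055708577108], [0.0, 0.0, 1.0]] [[0.016, -1.0, 0.008], [-0.985, -0.017, -0.173], [0.173, -0.005, -0.985]] [0.084, 0.554, 1.463]
scene [[379.5804461059914, 0.0, 251.64826251107428], [0.0, 379.5804461059914, 182.74222014212933], [0.0, 0.0, 1.0]] [[0.785, -0.62, -0.013], [-0.435, -0.535, -0.724], [0.442, 0.574, -0.69]] [-0.377, 0.35, 1.011]
{'time_s': 0.1, 'joint_pos': array([ 1.01749974e+00,  2.07336435e-01,  1.54277713e+00, -4.58765332e-05,
        1.39349387e+00, -1.50507551e-01]), 'qd': array([ 0.00024325, -0.00256566, -0.00471206, -0.00103658, -0.00068869,
        0.00064942]), 'effort': array([-6.14946130e-04, -3.71862030e+01, -2.82294345e+01,  6.99958764e-02,
        3.10570188e-02, -1.46169839e-05]), 'position': array([0.22502454, 0.52832878, 0.18902212]), 'ee_rot': array([[-9.19974369e-01,  3.91977193e-01, -1.02033907e-03],
       [ 3.91978437e-01,  9.19972763e-01, -1.73790214e-03],
       [ 2.57466148e-04, -1.99877634e-03, -9.99997969e-01]]), 'wrist_force': array([0.09402448, 0.01329014, 0.13153432]), 'ft_torque': array([-0.02121769, -0.01354213, -0.05380188]), 'grasp_force': 0.0, 'finger_gap': 0.0942341793519139}
```

View pics/top0.png

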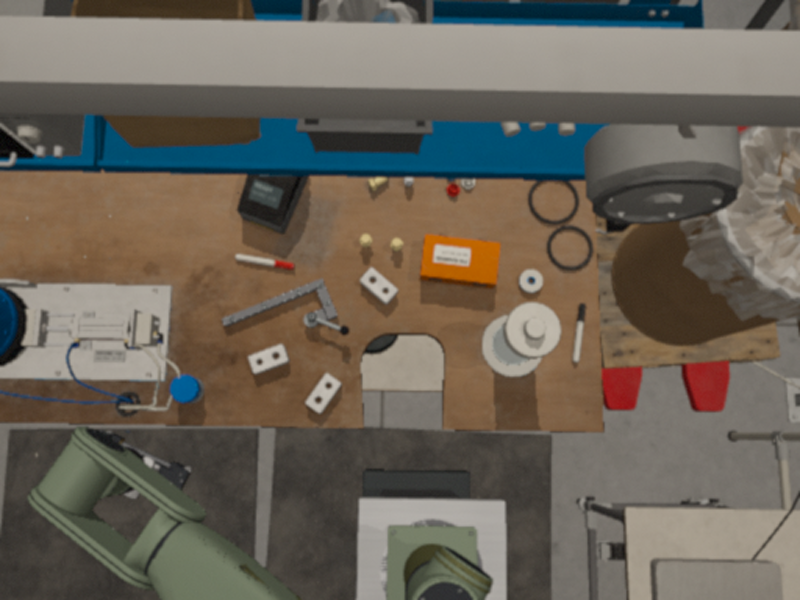

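View pics/scene0.png

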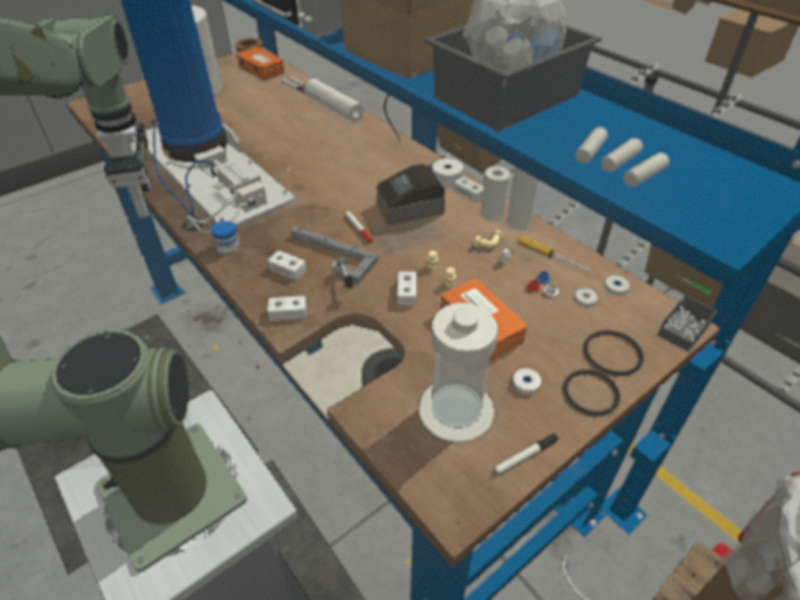

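The top view (800x600 pixels) shows the target block at (268,360) and its look-alikes at (323,393) and (378,286). The rail runs from (225,320) to (323,287), the pivot is at (312,320) and the knob at (345,330). The grease pot is at (185,388).

```bash
cat > h.py <<'E'
import numpy as np
def ray(c,u,v):
    K=c["mtx"];R=c["R"];t=c["t"]
    a=np.array([(u-K[0,2])/K[0,0],(v-K[1,2])/K[1,1]])
    th=np.hypot(*a)
    return -R.T@t, a, th
def cast(c,u,v,z,fish=False):
    o,a,th=ray(c,u,v)
    d=np.array([*(a/th*np.sin(th)),np.cos(th)]) if fish and th>1e-9 else np.array([*a,1.])
    d=c["R"].T@d
    return o+d*(z-o[2])/d[2]
def proj(c,X,fish=False):
    p=c["R"]@np.asarray(X)+c["t"]
    if fish:
        th=np.arctan2(np.hypot(p[0],p[1]),p[2]);q=p[:2]/np.hypot(p[0],p[1])*th
    else:q=p[:2]/p[2]
    K=c["mtx"];return np.array([K[0,0]*q[0]+K[0,2],K[1,1]*q[1]+K[1,2]])
E
python3 - <<'E'
import numpy as np,cv2
from h import *
c=dict(np.load("top0.npz"))
for n,u,v,z in [("block",268,360,.03),("b2",323,393,.03),("b3",378,286,.03),("railL",225,320,.024),("railR",323,287,.024),("legend",335,318,.024),("pivot",312,320,.04),("knob",345,330,.062),("pot",185,388,.061)]:
    print(n,cast(c,u/1.5625,v/1.5625,z).round(3))
E
```

```text
block [0.443 0.363 0.03 ]
b2 [0.373 0.24  0.03 ]
b3 [0.613 0.124 0.03 ]
railL [0.531 0.464 0.024]
railR [0.61  0.248 0.024]
legend [0.54  0.219 0.024]
pivot [0.532 0.268 0.04 ]
knob [0.508 0.193 0.062]
pot [0.377 0.532 0.061]
```

```bash
python3 -m handwheel '[[[0,0,4.3,2.2,-2,1.1,0.35],[0,0,4.3,2.2,-2,1.1,0.35],[0,0,4.3,2.2,-2,1.1,0.35],[0,0,4.3,2.2,-2,1.1,0.35],[0,0,4.3,2.2,-2,1.1,0.35],[0,0,4.3,2.2,-2,1.1,0.35],[0,0,4.3,2.2,-2,1.1,0.35],[0,0,4.3,2.2,-2,1.1,0.35],[0,0,4.3,2.2,-2,1.1,0.35],[0,0,4.3,2.2,-2,1.1,0.35],[0,0,0,0,0,0,0.35],[0,0,0,0,0,0,0.35]]]'
python3 - <<'E'
from workcell import r
import cv2,numpy as np
c=r.read_camera("wrist"); cv2.imwrite("pics/w1.png",cv2.resize(c["img"][:,:,::-1],(800,600),interpolation=cv2.INTER_CUBIC)); np.savez("w1.npz",**c)
print(c["mtx"].tolist(),c["R"].round(3).tolist(),(-c["R"].T@c["t"]).round(3).tolist())
print(r.read_state()["joint_pos"])
E
```

```text
time_s: 1.1
position: [0.4464, 0.3281, 0.3001]
ee_rot: [[-0.941, -0.337, 0.0], [-0.337, 0.941, 0.0], [-0.0, 0.0, -1.0]]
wrist_force: [-0.6, 0.8, 0.0]
finger_gap: 0.0332
grasp_force: 0.0
[[297.3186396354542, 0.0, 254.19873673108657], [0.0, 297.3186396354542, 182.13446077258763], [0.0, 0.0, 1.0]] [[-0.337, 0.942, -0.001], [0.904, 0.323, 0.281], [0.265, 0.094, -0.96]] [0.369, 0.3, 0.496]
[ 4.79246555e-01  9.86310733e-02  1.44163389e+00  6.98060262e-04
  1.60250937e+00 -1.43718357e+00]
```

View pics/w1.png

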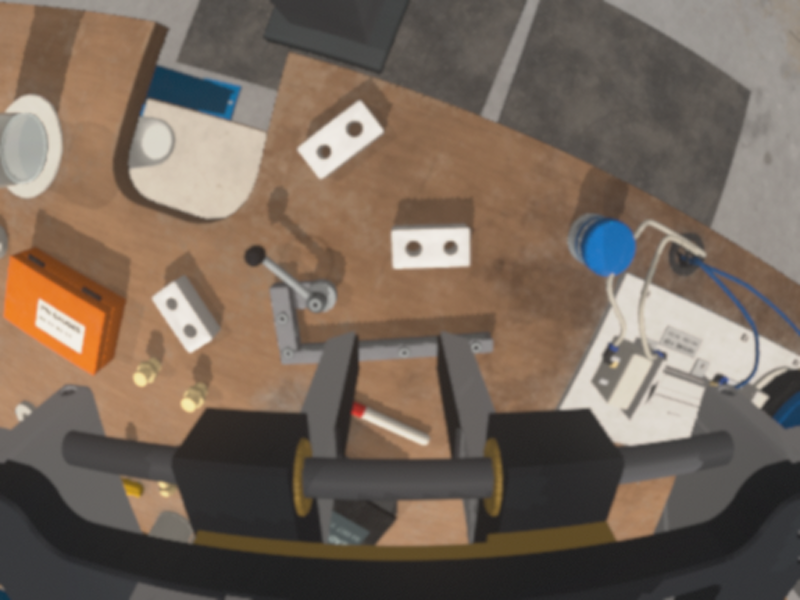

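The wrist view (800x600 pixels) shows the block's top with corners about (391,229), (469,227), (471,267) and (392,269). The rail's inner edge runs from about (298,342) to (492,333), the pivot is near (317,300) and the knob near (255,256). I'll zoom in on the dock.

```bash
python3 - <<'E'
import cv2,numpy as np
c=np.load("w1.npz")
cv2.imwrite("pics/w1c.png",cv2.resize(c["img"][140:240,150:320,::-1],None,fx=4.7,fy=4.7,interpolation=cv2.INTER_CUBIC))
E
```

```text
(no output)
```

View pics/w1c.png

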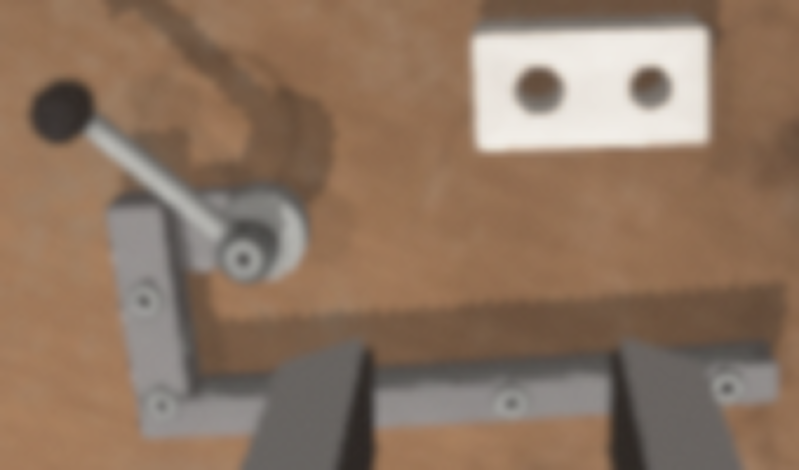

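The crop shows these points on the dock's top:
- Outer corner (145,437)
- Inner corner about (190,395)
- Leg near end (110,210) and (163,205)
- Rail far end (775,363) and (777,402)

The knob is at (62,110) and the pivot at (244,260). The block corners are (474,36), (708,27), (709,142) and (479,151).

```bash
python3 - <<'E'
import numpy as np,cv2
from h import *
c=dict(np.load("w1.npz"))
def P(u,v,z): return cast(c,150+(u+.5)/4.7-.5,140+(v+.5)/4.7-.5,z,True)[:2]
H=.024
oc,ic,l1,l2,r1,r2=[P(*p,H) for p in[(145,437),(190,395),(110,210),(163,205),(775,363),(777,402)]]
d=[(oc,17,-22),(ic,0,0),(l1,-76,-22),(l2,-76,0),(r1,0,220),(r2,17,220)]
W=np.array([a[0] for a in d]);D=np.array([[a[1],a[2]] for a in d])/1e3
# rigid fit
Wc=W.mean(0);Dc=D.mean(0);A=(D-Dc).T@(W-Wc);th=np.arctan2(A[0,1]-A[1,0],A[0,0]+A[1,1])
R=np.array([[np.cos(th),-np.sin(th)],[np.sin(th),np.cos(th)]]);o=Wc-R@Dc
print("dock",o.round(4),np.degrees(th).round(2)); print("resid mm",((W-(D@R.T+o))*1e3).round(1).tolist())
np.savez("dock.npz",o=o,R=R)
dk=lambda p:((p-o)@R*1e3).round(1)
B=[P(*p,.03) for p in[(474,36),(708,27),(709,142),(479,151)]]
print("block corners dock",[dk(b).tolist() for b in B],"ctr",dk(np.mean(B,0)),np.mean(B,0).round(4))
e=B[1]-B[0];e2=B[2]-B[3];e=e+e2;print("block yaw rel", np.degrees(np.arctan2(e[1],e[0]))-90-np.degrees(th))
k=dk(P(62,110,.055));print("knob",k,"piv",dk(P(244,260,.05)))
print("q",np.radians(225)-np.arctan2(k[1]-32,k[0]+60)%(2*np.pi))
E
```

```text
dock [0.6097 0.2657] 23.41
resid mm [[-1.2, 0.7], [-0.5, -0.7], [0.5, 1.9], [0.7, 0.0], [0.8, -1.2], [-0.4, -0.7]]
block corners dock [[-129.2, 115.6], [-127.6, 195.1], [-87.3, 194.2], [-89.1, 114.6]] ctr [-108.3  154.9] [0.4488 0.3648]
block yaw rel -1.2450925391328482
knob [-119.1  -22.8] piv [-61.3  32.6]
q 0.03773449424311881
```

```bash
python3 -m handwheel '[[[0,0,0.9,-1,0.46,-3.5,0.35],[0,0,0.9,-1,0.46,-3.5,0.35],[0,0,0.95,-1,0.46,-3.5,0.35],[0,0,0.95,-1.05,0.47,-3.5,0.35],[0,0,0,0,0,-3.5,0.35],[0,0,0,0,0,-3.5,0.35],[0,0,0,0,0,-3.5,0.35],[0,0,0,0,0,-3.5,0.35],[0,0,0,0,0,0,0.35],[0,0,0,0,0,0,0.35]]]'
```

```text
time_s: 1.98
position: [0.4012, 0.3467, 0.0177]
ee_rot: [[-0.916, -0.402, -0.006], [-0.402, 0.916, -0.003], [0.007, -0.001, -1.0]]
wrist_force: [0.4, 0.4, -0.2]
finger_gap: 0.0332
grasp_force: 0.0
```

```bash
python3 -m handwheel '[[[0,0,0,0.92,0.4,0,0.35],[0,0,0,0.92,0.4,0,0.35],[0,0,0,0.92,0.4,0,0.35],[0,0,0,0.92,0.4,0,0.35],[0,0,0,0.92,0.4,0,0.35],[0,0,0,0.92,0.4,0,0.35],[0,0,0,0.92,0.4,0,0.35],[0,0,0,0.92,0.4,0,0.35],[0,0,0,0.92,0.4,0,0.35],[0,0,0,0.46,0.2,0,0.35],[0,0,0,0.28,0.12,0,0.35],[0,0,0,0,0,0,0.35]]]'; python3 -m handwheel '[[[0,0,0,0.28,0.12,0,0.35],[0,0,0,0.28,0.12,0,0.35],[0,0,0,0,0,0,0.35]]]'
```

```text
time_s: 2.98
position: [0.4964, 0.3871, 0.0207]
ee_rot: [[-0.916, -0.4, 0.001], [-0.4, 0.916, 0.001], [-0.001, 0.0, -1.0]]
wrist_force: [-1.0, -0.8, -0.7]
finger_gap: 0.0327
grasp_force: 0.0
time_s: 3.23
position: [0.5011, 0.3892, 0.0202]
ee_rot: [[-0.916, -0.401, 0.0], [-0.401, 0.916, 0.0], [-0.001, 0.0, -1.0]]
wrist_force: [-0.1, 0.3, 1.0]
finger_gap: 0.033
grasp_force: 0.0
```

```bash
python3 -m handwheel '[[[0,0,0,0.18,0.08,0,0.35],[0,0,0,0.1,0.04,0,0.35],[0,0,0,0,0,0,0.35]]]'; python3 -m handwheel '[[[0,0,0,0.18,0.08,0,0.35],[0,0,0,0,0,0,0.35],[0,0,0,0,0,0,0.35]]]'
```

```text
time_s: 3.48
position: [0.5036, 0.3904, 0.0201]
ee_rot: [[-0.916, -0.401, 0.0], [-0.401, 0.916, 0.0], [-0.0, 0.0, -1.0]]
wrist_force: [-0.3, -0.9, -0.1]
finger_gap: 0.0329
grasp_force: 0.0
time_s: 3.73
position: [0.5054, 0.3911, 0.0201]
ee_rot: [[-0.916, -0.401, 0.0], [-0.401, 0.916, 0.0], [-0.0, 0.0, -1.0]]
wrist_force: [-1.0, 0.5, -0.6]
finger_gap: 0.0329
grasp_force: 0.0
```

```bash
python3 - <<'E'
from workcell import r
import cv2,numpy as np
c=r.read_camera("wrist"); np.savez("w2.npz",**c)
cv2.imwrite("pics/w2.png",cv2.resize(c["img"][100:340,100:420,::-1],(800,600),interpolation=cv2.INTER_CUBIC))
E
```

```text
(no output)
```

View pics/w2.png

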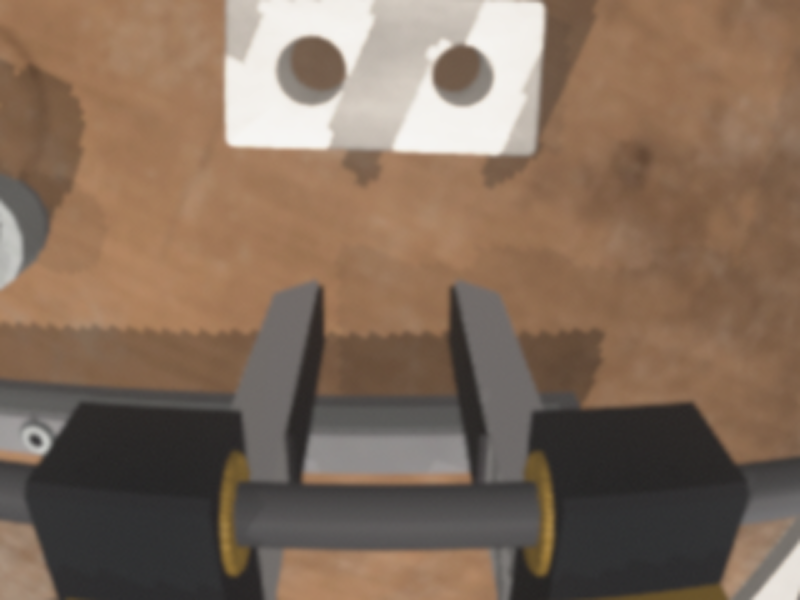

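The crop shows the block at about (385,75), on the robot's side of the fingertips, which are at (320,285) and (452,285). So the fingers didn't push it. I'll check the geometry.

```bash
python3 - <<'E'
import numpy as np,cv2
from h import *
from workcell import r
d=np.load("dock.npz");o,R=d["o"],d["R"]
c=dict(np.load("w2.npz"))
dk=lambda p:((p[:2]-o)@R*1e3).round(1)
for p in[(228,146),(538,154),(545,3),(228,0)]:
    print(dk(cast(c,100+p[0]/2.5,100+p[1]/2.5,.03,True)))
s=r.read_state();t=s["position"]+.014*s["ee_rot"][:,2];print("tip",dk(t),t,proj(c,t,True), ((np.array([320,285])/2.5)+100))
w=dict(np.load("w1.npz"));print(proj(w,[.4464,.3281,.286],True), [400/1.5625,340/1.5625])
t=dict(np.load("top0.npz"))
q=r.read_camera("top");np.savez("top1.npz",**q);cv2.imwrite("pics/top1.png",cv2.resize(q["img"][150:300,100:300,::-1],(800,600),interpolation=cv2.INTER_CUBIC))
print("campos",-c["R"].T@c["t"])
E
```

```text
[-89.8 115. ]
[-87.9 195.4]
[-126.9  195.7]
[-127.4  116.2]
tip [-46.  156.6] [0.50529301 0.39110618 0.00606888] [255.09353621 208.59873881] [228. 214.]
[255.02827748 208.58750051] [256.0, 217.6]
campos [0.43008458 0.3578774  0.21608189]
```

View pics/top1.png

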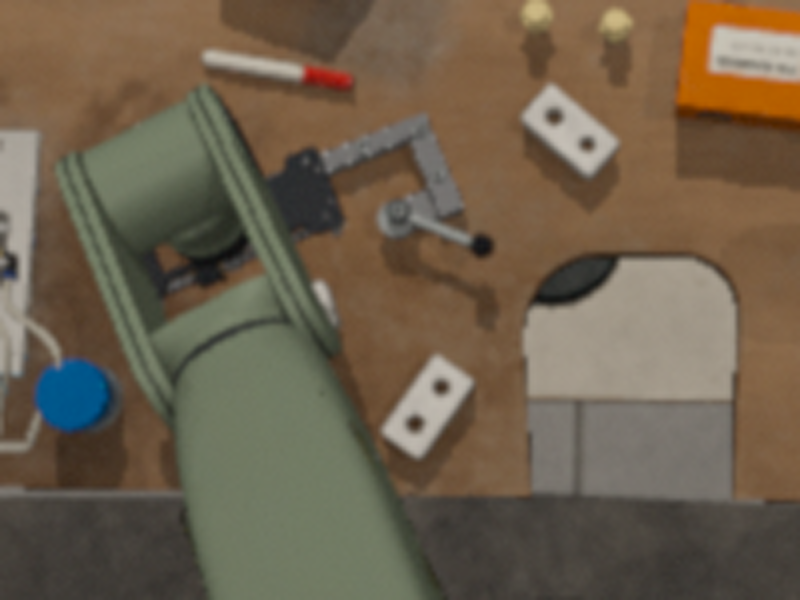

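The block is exactly where it was, and its shadows and the apparent finger gap suggest the fingertips are about 4 cm higher than the reported pose implies. I'll check the projection of the tips.

```bash
python3 - <<'E'
import numpy as np
from h import *
from workcell import r
c=dict(np.load("w2.npz"));s=r.read_state();T=s["ee_rot"];p=s["position"]
for up in(0,.02,.03,.04,.05,.06):
    print(up,[proj(c,p+T@np.array([x,y,.014-up]),True).round(0).tolist() for x,y in[(.008,-.0165),(.008,.0165),(-.008,.0165)]])
print("observed corner 228,214 ; 281,214, back edge rows?")
E
```

```text
0 [[233.0, 199.0], [277.0, 199.0], [277.0, 218.0]]
0.02 [[231.0, 208.0], [279.0, 208.0], [278.0, 229.0]]
0.03 [[230.0, 214.0], [280.0, 214.0], [280.0, 236.0]]
0.04 [[229.0, 220.0], [282.0, 220.0], [281.0, 242.0]]
0.05 [[227.0, 227.0], [283.0, 227.0], [282.0, 250.0]]
0.06 [[226.0, 234.0], [285.0, 234.0], [283.0, 258.0]]
observed corner 228,214 ; 281,214, back edge rows?
```

```bash
python3 -m handwheel '[[[0,0,0,0,0,3,0.35],[0,0,0,-2.7,-1.2,0,0.35],[0,0,0,-2.7,-1.2,0,0.35],[0,0,0,-2.7,-1.2,0,0.35],[0,0,0,-2.6,-1.1,0,0.35],[0,0,0,0,0,-2.5,0.35],[0,0,0,0,0,-1.5,0.35],[0,0,0,0,0,0,0.35],[0,0,0,0,0,0,0.35]]]'; python3 -m handwheel '[[[0,0,0,0,0,-0.4,0.35],[0,0,0,0,0,0,0.35]]]'; python3 -m handwheel '[[[0,0,0,0,0,-0.4,0.35],[0,0,0,0,0,0,0.35]]]'
```

```text
time_s: 4.58
position: [0.3976, 0.3437, 0.0096]
ee_rot: [[-0.916, -0.401, -0.002], [-0.401, 0.916, -0.001], [0.002, -0.0, -1.0]]
wrist_force: [0.0, 0.2, 0.2]
finger_gap: 0.0332
grasp_force: 0.0
time_s: 4.75
position: [0.3992, 0.3445, 0.0066]
ee_rot: [[-0.916, -0.401, 0.001], [-0.401, 0.916, 0.001], [-0.001, 0.0, -1.0]]
wrist_force: [-0.2, 1.1, 0.4]
finger_gap: 0.0328
grasp_force: 0.0
time_s: 4.92
position: [0.3986, 0.3442, 0.002]
ee_rot: [[-0.916, -0.401, 0.0], [-0.401, 0.916, 0.0], [-0.0, 0.0, -1.0]]
wrist_force: [-0.9, -0.0, 0.2]
finger_gap: 0.0329
grasp_force: 0.0
```

```bash
python3 -m handwheel '[[[0,0,0,0,0,-0.4,0.35],[0,0,0,0,0,-0.4,0.35],[0,0,0,0,0,0,0.35]]]'; python3 -m handwheel '[[[0,0,0,0,0,-0.3,0.35],[0,0,0,0,0,0,0.35]]]';  python3 -m handwheel '[[[0,0,0,0,0,-0.3,0.35],[0,0,0,0,0,0,0.35]]]'
```

```text
time_s: 5.17
position: [0.3976, 0.3436, -0.0069]
ee_rot: [[-0.916, -0.401, -0.001], [-0.401, 0.916, -0.001], [0.002, -0.0, -1.0]]
wrist_force: [-0.1, 0.1, 0.7]
finger_gap: 0.0328
grasp_force: 0.0
time_s: 5.33
position: [0.3979, 0.3438, -0.0095]
ee_rot: [[-0.916, -0.401, -0.001], [-0.401, 0.916, -0.001], [0.001, -0.0, -1.0]]
wrist_force: [0.2, 0.1, 0.5]
finger_gap: 0.033
grasp_force: 0.0
time_s: 5.5
position: [0.398, 0.3439, -0.0124]
ee_rot: [[-0.916, -0.401, -0.001], [-0.401, 0.916, -0.0], [0.001, -0.0, -1.0]]
wrist_force: [-0.2, 0.3, 0.5]
finger_gap: 0.0329
grasp_force: 0.0
```

```bash
python3 -m handwheel '[[[0,0,0,0.92,0.4,0,0.35],[0,0,0,0.92,0.4,0,0.35],[0,0,0,0.92,0.4,0,0.35],[0,0,0,0.92,0.4,0,0.35],[0,0,0,0.92,0.4,0,0.35]]]'; python3 -m handwheel '[[[0,0,0,0.92,0.4,0,0.35],[0,0,0,0.92,0.4,0,0.35],[0,0,0,0.92,0.4,0,0.35]]]'; python3 - <<'E'
from workcell import r
import cv2,numpy as np
from h import *
c=r.read_camera("wrist"); np.savez("w3.npz",**c)
m=(c["img"].min(2)>150).astype(np.uint8);m[:,:150]=0;m[:,350:]=0;m[230:]=0
n,l,st,ce=cv2.connectedComponentsWithStats(m)
for i in range(1,n):
    if st[i,4]>300: print(st[i],ce[i].round(1))
cv2.imwrite("pics/w3.png",cv2.resize(c["img"][60:300,100:420,::-1],(800,600),interpolation=cv2.INTER_CUBIC))
E
```

```text
time_s: 5.92
position: [0.4436, 0.3638, -0.0121]
ee_rot: [[-0.916, -0.401, -0.004], [-0.401, 0.916, -0.002], [0.004, -0.0, -1.0]]
wrist_force: [-6.0, -2.3, 4.5]
finger_gap: 0.0329
grasp_force: 3.0
time_s: 6.17
position: [0.4713, 0.3758, -0.0121]
ee_rot: [[-0.916, -0.401, -0.004], [-0.401, 0.916, -0.002], [0.004, -0.0, -1.0]]
wrist_force: [-5.9, -2.7, 5.2]
finger_gap: 0.033
grasp_force: 2.9
[150   0  30  26 333] [161.5   7.5]
```

View pics/w3.png

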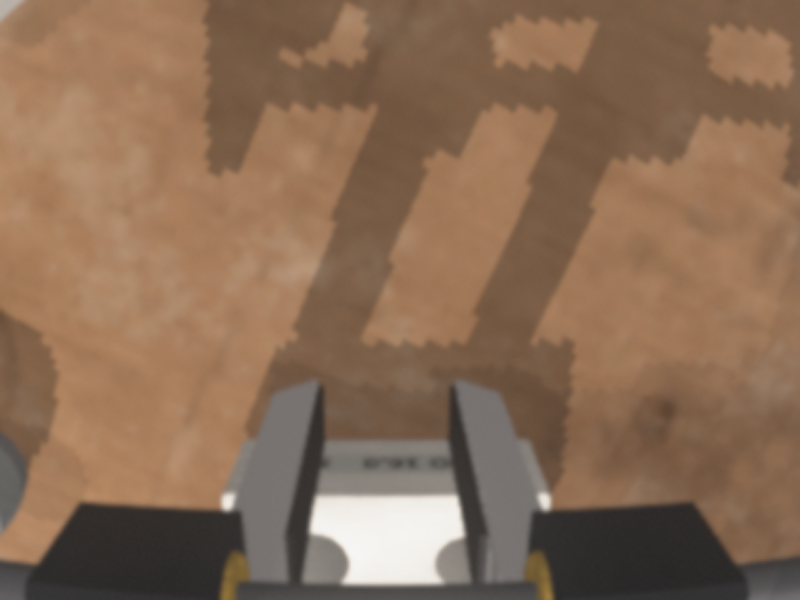

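The crop shows both fingertips flat against the block's near long side, at about (270–500, 440), and the block moving squarely. I'll keep pushing to the rail.

```bash
python3 -m handwheel '[[[0,0,0,0.92,0.4,0,0.35],[0,0,0,0.92,0.4,0,0.35],[0,0,0,0.64,0.28,0,0.35],[0,0,0,0.28,0.12,0,0.35]]]'; python3 -m handwheel '[[[0,0,0,0.28,0.12,0,0.35],[0,0,0,0.18,0.08,0,0.35],[0,0,0,0.09,0.04,0,0.35]]]'; python3 -m handwheel '[[[0,0,0,0.18,0.08,0,0.35],[0,0,0,0,0,0,0.35]]]'
```

```text
time_s: 6.55
position: [0.5004, 0.3884, -0.0122]
ee_rot: [[-0.916, -0.4, -0.0], [-0.4, 0.916, -0.0], [0.0, 0.0, -1.0]]
wrist_force: [-4.1, -1.8, 3.6]
finger_gap: 0.0329
grasp_force: 2.4
time_s: 6.8
position: [0.5015, 0.3888, -0.0122]
ee_rot: [[-0.916, -0.401, -0.008], [-0.401, 0.916, -0.004], [0.009, -0.001, -1.0]]
wrist_force: [-10.7, -5.1, 10.1]
finger_gap: 0.0329
grasp_force: 6.4
time_s: 6.97
position: [0.5014, 0.3888, -0.0122]
ee_rot: [[-0.916, -0.401, -0.012], [-0.401, 0.916, -0.006], [0.013, -0.001, -1.0]]
wrist_force: [-13.7, -7.4, 12.1]
finger_gap: 0.033
grasp_force: 7.8
```

```bash
python3 -m handwheel '[[[0,0,0,-1.4,-0.6,0,0.35],[0,0,0,-1.35,-0.6,0,0.35],[0,0,0,0,0,3,0],[0,0,0,0,0,3,0],[0,0,0,0.9,3,0,0],[0,0,0,0.9,3,0,0],[0,0,0,0.85,3,0,0],[0,0,0,0,0,0,0],[0,0,0,0,0,0,0]]]'; python3 - <<'E'
from workcell import r
import cv2,numpy as np
c=r.read_camera("wrist"); np.savez("w4.npz",**c)
cv2.imwrite("pics/w4.png",cv2.resize(c["img"][:,:,::-1],(800,600),interpolation=cv2.INTER_CUBIC))
d=np.load("dock.npz");s=r.read_state();print(((s["position"][:2]-d["o"])@d["R"]*1e3).round(1),s["position"])
E
```

```text
time_s: 7.72
position: [0.5066, 0.4708, 0.0481]
ee_rot: [[-0.916, -0.402, 0.002], [-0.402, 0.916, 0.001], [-0.002, 0.0, -1.0]]
wrist_force: [-0.5, -0.2, 0.2]
finger_gap: 0.0006
grasp_force: 0.0
[-14.2 228.2] [0.50601313 0.46941997 0.04777043]
```

View pics/w4.png

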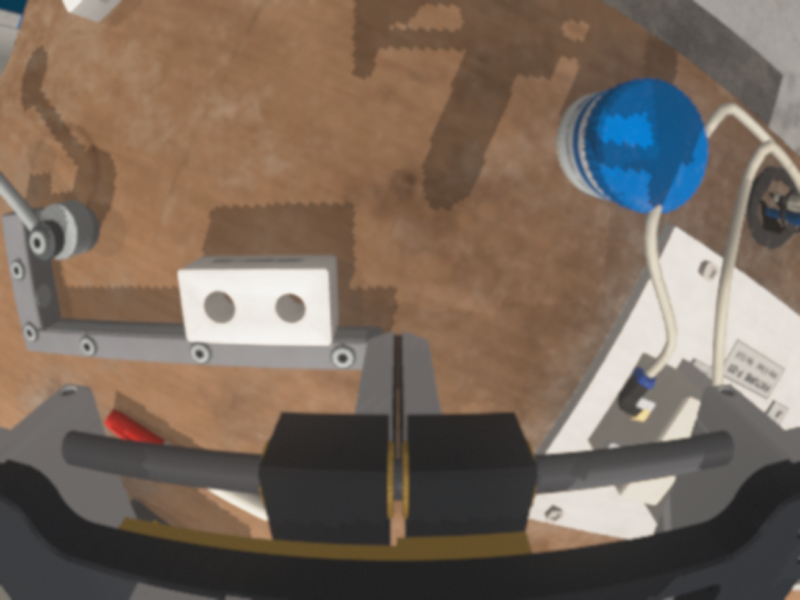

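The crop shows the block flat against the rail, with its top at about (180–337, 268–345). The closed fingers stand beyond its left end, at about (400,340). I'll lower them and push along the rail toward -y, which per cm is (+0.4, -0.92) in world axes.

```bash
python3 -m handwheel '[[[0,0,0,-0.8,-0.3,-1.9,0],[0,0,0,0,0,-1.9,0],[0,0,0,0,0,-1.8,0],[0,0,0,0,0,0,0],[0,0,0,0,0,0,0]]]'; python3 -m handwheel '[[[0,0,0,0.4,-0.92,0,0],[0,0,0,0.4,-0.92,0,0],[0,0,0,0.4,-0.92,0,0],[0,0,0,0.4,-0.92,0,0],[0,0,0,0.4,-0.92,0,0]]]'; python3 - <<'E'
from workcell import r
import numpy as np
d=np.load("dock.npz");s=r.read_state();print(((s["position"][:2]-d["o"])@d["R"]*1e3).round(1),s["position"],(s["wrist_force"][:2]@d["R"]).round(1))
E
```

```text
time_s: 8.18
position: [0.4967, 0.4643, -0.0093]
ee_rot: [[-0.917, -0.4, -0.003], [-0.4, 0.917, -0.002], [0.003, -0.001, -1.0]]
wrist_force: [0.3, -0.3, 0.1]
finger_gap: 0.0008
grasp_force: 0.0
time_s: 8.6
position: [0.5191, 0.4208, -0.006]
ee_rot: [[-0.916, -0.4, 0.002], [-0.4, 0.916, 0.003], [-0.003, 0.002, -1.0]]
wrist_force: [-2.5, 4.5, 3.6]
finger_gap: 0.0003
grasp_force: 2.7
[-21.5 178.4] [ 0.51914568  0.42084942 -0.00604979] [-0.5  5.1]
```

```bash
python3 -m handwheel '[[[0,0,0,0.4,-0.92,0,0],[0,0,0,0.4,-0.92,0,0],[0,0,0,0.4,-0.92,0,0],[0,0,0,0.4,-0.92,0,0],[0,0,0,0.4,-0.92,0,0],[0,0,0,0.4,-0.92,0,0],[0,0,0,0.4,-0.92,0,0]]]'; python3 -m handwheel '[[[0,0,0,0.2,-0.46,0,0],[0,0,0,0.12,-0.28,0,0],[0,0,0,0.12,-0.28,0,0]]]'; python3 - <<'E'
from workcell import r
import numpy as np
d=np.load("dock.npz");s=r.read_state();print(((s["position"][:2]-d["o"])@d["R"]*1e3).round(1),s["position"],(s["wrist_force"][:2]@d["R"]).round(1))
E
```

```text
time_s: 9.18
position: [0.5471, 0.3566, -0.0061]
ee_rot: [[-0.916, -0.4, 0.002], [-0.4, 0.916, 0.003], [-0.003, 0.002, -1.0]]
wrist_force: [-3.3, 5.5, 4.8]
finger_gap: 0.0006
grasp_force: 2.9
time_s: 9.43
position: [0.551, 0.3461, -0.0069]
ee_rot: [[-0.916, -0.4, 0.001], [-0.4, 0.916, 0.002], [-0.002, 0.001, -1.0]]
wrist_force: [-2.9, 5.5, 4.7]
finger_gap: 0.0005
grasp_force: 2.8
[-22.   97.2] [ 0.55096849  0.34612737 -0.00689754] [-0.5  6.2]
```

```bash
for i in 1 ; do python3 -m handwheel '[[[0,0,0,0.12,-0.28,0,0],[0,0,0,0.08,-0.18,0,0],[0,0,0,0,0,0,0]]]'; python3 -m handwheel '[[[0,0,0,0.08,-0.18,0,0],[0,0,0,0,0,0,0]]]'; done; python3 - <<'E'
from workcell import r
import numpy as np
d=np.load("dock.npz");s=r.read_state();print(((s["position"][:2]-d["o"])@d["R"]*1e3).round(1),s["position"],(s["wrist_force"][:2]@d["R"]).round(1))
E
```

```text
time_s: 9.68
position: [0.5524, 0.3423, -0.0071]
ee_rot: [[-0.916, -0.4, 0.001], [-0.4, 0.916, 0.003], [-0.002, 0.002, -1.0]]
wrist_force: [-2.1, 6.3, 4.7]
finger_gap: 0.0006
grasp_force: 3.3
time_s: 9.85
position: [0.5524, 0.3424, -0.007]
ee_rot: [[-0.916, -0.4, -0.0], [-0.4, 0.916, 0.006], [-0.002, 0.005, -1.0]]
wrist_force: [-4.4, 10.4, 4.7]
finger_gap: 0.0001
grasp_force: 5.5
[-22.1  93.1] [ 0.55241641  0.34235002 -0.00701353] [ 0.1 11.3]
```

```bash
python3 -m handwheel '[[[0,0,0,0.08,-0.18,0,0],[0,0,0,0,0,0,0],[0,0,0,-0.8,1.8,0,0],[0,0,0,-0.8,1.8,0,0],[0,0,0,0,0,3,0],[0,0,0,0,0,3,0],[0,0,0,-3,-1.5,2,0],[0,0,0,-3,-1.5,2,0],[0,0,0,0,0,0,0],[0,0,0,0,0,0,0]]]'; python3 - <<'E'
from workcell import r
import cv2,numpy as np
c=r.read_camera("wrist"); np.savez("w5.npz",**c)
cv2.imwrite("pics/w5.png",cv2.resize(c["img"][100:280,60:300,::-1],(800,600),interpolation=cv2.INTER_CUBIC))
d=np.load("dock.npz");s=r.read_state();print(((s["position"][:2]-d["o"])@d["R"]*1e3).round(1),s["position"],s["joint_pos"].round(2))
E
```

```text
time_s: 10.68
position: [0.4773, 0.3421, 0.0927]
ee_rot: [[-0.916, -0.401, 0.001], [-0.401, 0.916, -0.001], [-0.001, -0.002, -1.0]]
wrist_force: [0.5, 0.6, -0.2]
finger_gap: -0.0002
grasp_force: 0.0
[-90.3 122.7] [0.47806225 0.3424434  0.09207264] [ 0.48  0.33  1.6  -0.    1.21 -1.51]
```

View pics/w5.png

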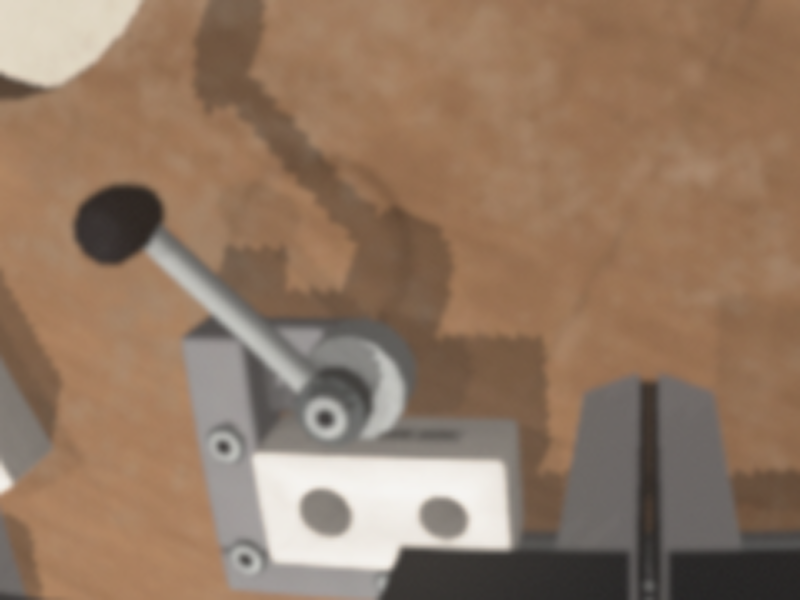

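The crop shows the block seated against rail and end stop, with its left top edge at about (255–270, 455–560). The lever is still open, with the knob at (118,222). Next I'll bring the closed fingers behind the knob and swing them round the pivot.

```bash
python3 -m handwheel '[[[0,0,4.9,0.63,-1.53,0,0],[0,0,4.9,0.63,-1.53,0,0],[0,0,4.9,0.63,-1.53,0,0],[0,0,4.9,0.63,-1.53,0,0],[0,0,4.9,0.63,-1.53,0,0],[0,0,4.9,0.63,-1.53,0,0],[0,0,4.9,0.63,-1.53,0,0],[0,0,4.9,0.63,-1.53,0,0],[0,0,4.9,0.63,-1.53,0,0],[0,0,4.9,0.63,-1.53,0,0],[0,0,0,0,0,0,0],[0,0,0,0,0,0,0]]]'; python3 - <<'E'
from workcell import r
import cv2,numpy as np
c=r.read_camera("wrist"); np.savez("w6.npz",**c)
cv2.imwrite("pics/w6.png",cv2.resize(c["img"][:,:,::-1],(800,600),interpolation=cv2.INTER_CUBIC))
s=r.read_state();print(s["position"],s["joint_pos"].round(2))
piv=np.array([.5419,.2713])
a=np.radians(269.4-5.2*np.arange(22));p=piv+.0815*np.c_[np.cos(a),np.sin(a)]
print(p[0]*100);print((np.diff(p,axis=0)*100).round(2).tolist())
E
```

```text
time_s: 11.73
position: [0.5414, 0.1895, 0.0908]
ee_rot: [[-0.303, -0.953, -0.002], [-0.953, 0.303, -0.001], [0.001, 0.001, -1.0]]
wrist_force: [-0.2, 0.2, -0.0]
finger_gap: 0.0003
grasp_force: 0.0
[0.54093319 0.19025789 0.09091979] [ 0.19  0.3   1.64  0.    1.2  -2.65]
[54.10465496 18.98044687]
[[-0.74, 0.04], [-0.73, 0.11], [-0.72, 0.17], [-0.7, 0.24], [-0.68, 0.3], [-0.65, 0.36], [-0.61, 0.42], [-0.57, 0.47], [-0.52, 0.52], [-0.48, 0.57], [-0.42, 0.61], [-0.37, 0.64], [-0.31, 0.67], [-0.24, 0.7], [-0.18, 0.72], [-0.11, 0.73], [-0.05, 0.74], [0.02, 0.74], [0.09, 0.73], [0.15, 0.72], [0.22, 0.71]]
```

View pics/w6.png

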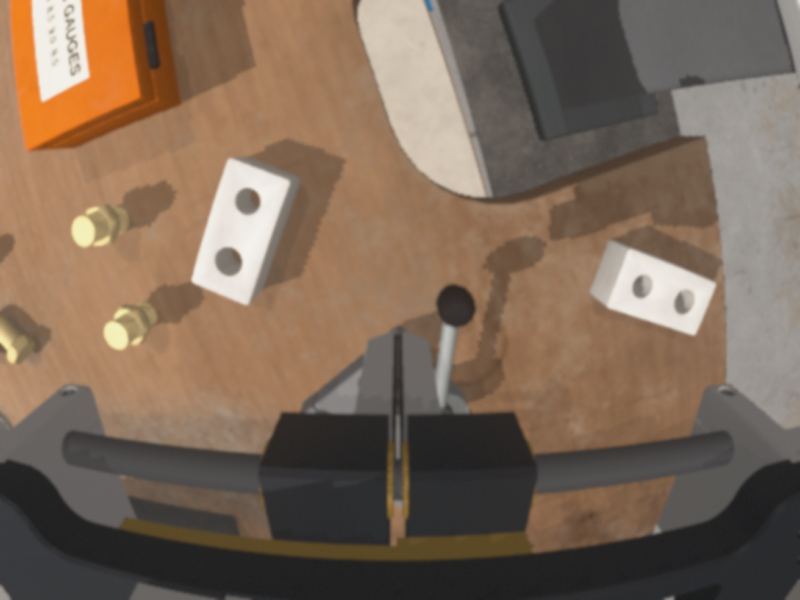

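The fingertips at about (400,340) are left of the lever bar, with the knob at (455,305) to their right, so there is clearance behind the lever. I'll lower and swing.

```bash
python3 -m handwheel '[[[0,0,0,0,0,-2.6,0],[0,0,0,0,0,-2.6,0],[0,0,0,0,0,-2.5,0],[0,0,0,0,0,0,0],[0,0,0,0,0,0,0]]]'; python3 -m handwheel '[[[0,0,-5.2,-0.74,0.04,0,0],[0,0,-5.2,-0.73,0.11,0,0],[0,0,-5.2,-0.72,0.17,0,0],[0,0,-5.2,-0.7,0.24,0,0],[0,0,-5.2,-0.68,0.3,0,0]]]'; python3 -m handwheel '[[[0,0,-5.2,-0.65,0.36,0,0],[0,0,-5.2,-0.61,0.42,0,0],[0,0,-5.2,-0.57,0.47,0,0],[0,0,-5.2,-0.52,0.52,0,0],[0,0,-5.2,-0.48,0.57,0,0]]]'
```

```text
time_s: 12.2
position: [0.5388, 0.1909, 0.0133]
ee_rot: [[-0.298, -0.954, -0.005], [-0.954, 0.298, -0.001], [0.002, 0.004, -1.0]]
wrist_force: [0.3, 0.8, -0.2]
finger_gap: 0.0002
grasp_force: 0.0
time_s: 12.62
position: [0.5072, 0.1995, 0.0174]
ee_rot: [[-0.69, -0.724, 0.005], [-0.724, 0.69, -0.0], [-0.003, -0.004, -1.0]]
wrist_force: [0.9, -1.1, -1.7]
finger_gap: 0.0008
grasp_force: 0.9
time_s: 13.03
position: [0.4784, 0.223, 0.0173]
ee_rot: [[-0.937, -0.348, 0.004], [-0.348, 0.937, -0.0], [-0.004, -0.002, -1.0]]
wrist_force: [0.2, -0.7, -1.6]
finger_gap: 0.0003
grasp_force: 0.9
```

```bash
python3 -m handwheel '[[[0,0,-5.2,-0.42,0.61,0,0],[0,0,-5.2,-0.37,0.64,0,0],[0,0,-5.2,-0.31,0.67,0,0],[0,0,-5.2,-0.24,0.7,0,0],[0,0,-5.2,-0.18,0.72,0,0],[0,0,-5.2,-0.11,0.73,0,0]]]'; python3 -m handwheel '[[[0,0,-5.2,-0.05,0.74,0,0],[0,0,-5.2,0.02,0.74,0,0]]]';  python3 -m handwheel '[[[0,0,-2.6,0.03,0.37,0,0],[0,0,-2.6,0.05,0.37,0,0],[0,0,0,0,0,0,0]]]'
```

```text
time_s: 13.53
position: [0.4622, 0.2639, 0.0174]
ee_rot: [[-0.982, 0.188, 0.004], [0.188, 0.982, -0.0], [-0.004, 0.001, -1.0]]
wrist_force: [0.6, -2.1, -0.1]
finger_gap: 0.0006
grasp_force: 1.2
time_s: 13.7
position: [0.4619, 0.2784, 0.0173]
ee_rot: [[-0.932, 0.362, 0.004], [0.362, 0.932, -0.001], [-0.004, 0.001, -1.0]]
wrist_force: [1.3, -4.0, 0.2]
finger_gap: 0.0003
grasp_force: 2.2
time_s: 13.95
position: [0.4626, 0.2848, 0.0173]
ee_rot: [[-0.897, 0.441, 0.003], [0.441, 0.897, -0.003], [-0.004, -0.001, -1.0]]
wrist_force: [0.6, -6.4, 0.4]
finger_gap: 0.0003
grasp_force: 2.4
```

```bash
python3 -m handwheel '[[[0,0,-1,0.06,0.36,0,0],[0,0,-1,0.06,0.36,0,0],[0,0,0,0,0,0,0]]]'; python3 -m handwheel '[[[0,0,0,0.07,0.36,0,0],[0,0,0,0,0,0,0]]]';  python3 -m handwheel '[[[0,0,0,0.08,0.36,0,0],[0,0,0,0,0,0,0]]]'
```

```text
time_s: 14.2
position: [0.4643, 0.2907, 0.0173]
ee_rot: [[-0.882, 0.472, 0.004], [0.472, 0.882, -0.005], [-0.005, -0.002, -1.0]]
wrist_force: [2.0, -8.1, 0.4]
finger_gap: 0.0003
grasp_force: 3.2
time_s: 14.37
position: [0.4648, 0.2925, 0.0172]
ee_rot: [[-0.882, 0.471, 0.003], [0.471, 0.882, -0.008], [-0.006, -0.006, -1.0]]
wrist_force: [2.0, -13.3, 3.4]
finger_gap: 0.0005
grasp_force: 5.7
time_s: 14.53
position: [0.4648, 0.2925, 0.0172]
ee_rot: [[-0.883, 0.47, 0.0], [0.47, 0.883, -0.015], [-0.007, -0.013, -1.0]]
wrist_force: [-0.5, -23.1, 8.9]
finger_gap: 0.0008
grasp_force: 10.4
```

```bash
python3 -m handwheel '[[[0,0,0,-0.1,-1.2,0,0],[0,0,0,-0.8,-1.6,0,0],[0,0,0,-0.8,-1.6,0,0],[0,0,0,0,0,3.5,0],[0,0,0,0,0,4,0],[0,0,0,0,0,4,0],[0,0,0,0,0,4,0],[0,0,0,0,0,0,0],[0,0,0,0,0,0,0]]]'; python3 - <<'E'
from workcell import r
import cv2,numpy as np
c=r.read_camera("wrist"); np.savez("w7.npz",**c)
cv2.imwrite("pics/w7.png",cv2.resize(c["img"][120:270,200:400,::-1],(800,600),interpolation=cv2.INTER_CUBIC))
E
```

```text
time_s: 15.28
position: [0.4501, 0.2576, 0.1759]
ee_rot: [[-0.882, 0.472, 0.011], [0.472, 0.882, 0.004], [-0.008, 0.009, -1.0]]
wrist_force: [-0.5, 0.4, -0.6]
finger_gap: 0.0003
grasp_force: 0.0
```

View pics/w7.png

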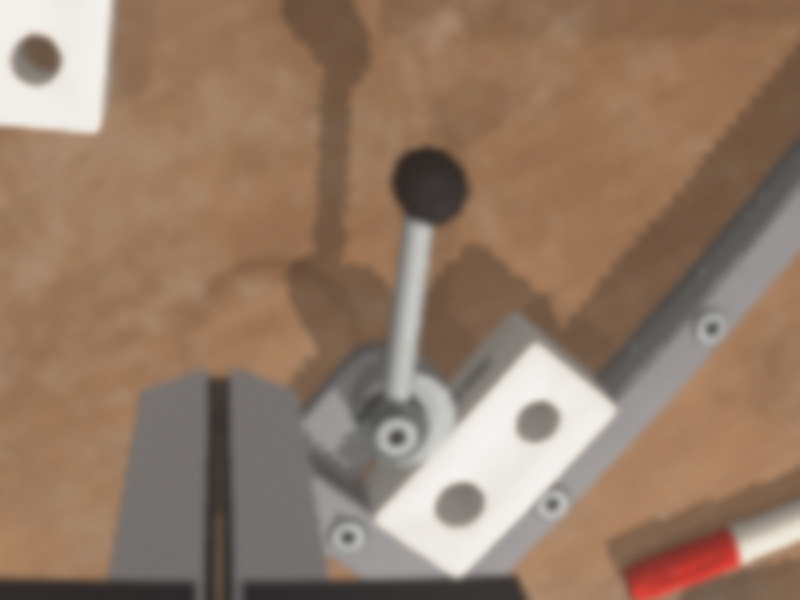

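The crop shows the lever swung over (knob (430,185), pivot (397,437)) and the cam against the block. The block's top corners are (538,343), (617,408), (457,577) and (375,520). I'll put numbers on that.

```bash
python3 - <<'E'
import numpy as np
from h import *
c=dict(np.load("w7.npz"));d=np.load("dock.npz");o,R=d["o"],d["R"]
P=lambda u,v,z:((cast(c,200+u/4,120+v/4,z,True)[:2]-o)@R*1e3).round(1)
B=[P(*p,.03) for p in[(538,343),(617,408),(457,577),(375,520)]];print(B,np.mean(B,0))
k=P(430,185,.055);p=P(397,437,.05);print(k,p,np.radians(225)-np.arctan2(k[1]-p[1],k[0]-p[0]),np.radians(225)-np.arctan2(k[1]-32,k[0]+60))
E
```

```text
[array([-37.9,  79.4]), array([ 0. , 79.4]), array([ 0.3, -0.2]), array([-37.9,  -0.2])] [-18.875  39.6  ]
[-107.    97.7] [-61.4  32.6] 1.7451593112180621 1.735225476344056
```

```bash
python3 -c "
from workcell import r
print(r.close_job())"
```

```text
the job is handed in; nothing more can be done
None
```

The block lies flat against the rail and end stop (measured centre within about 1 mm of home), the cam lever is fully over at its stop (about 1.74 rad), the robot touches nothing, and the job was handed in at about 15 s; the first push passed over the block without touching it and was repeated lower.

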